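# Dress the gift display: short wares on tall stands

## Robot

A 7-joint arm with a two-finger parallel gripper is mounted at the origin on a cart in front of the work surface, level with it; the furniture and walls round the work are solid. World frame = base frame: x ahead of the robot, y to its left, z up, the work surface at z = 0. Lengths are in mm, angles in rad, forces in N, time in s.
With the tool pointing down it reaches from about 425 to 1025 mm from the base axis. Payload 3.6 kg.
Tool frame: the origin (TCP) lies midway between the tips of the shut fingers; the grasp point (between the pads) lies 19 mm behind it (env.hold_point_z is the distance from the TCP to the grasp point, in mm); x points along the fingers, z is the direction in which the jaws open and shut, and the axes are right-handed (so a half turn about x gives the same grasp; the last joint's range is limited). The gripper opens to 85 mm and grips with 20 to 120 N. Pads are 22 mm wide; open, the fingers measure 114 mm over their backs; the gripper's body (76 mm by 85 mm) begins 54 mm behind the grasp point. The pads swing forward as they close: fully open they stand 13 mm farther back than shut.
Start: joints at [1.161, 0.591, 0.048, 1.609, -0.033, 0.943, -0.034], TCP at [225.859, -688.925, 231.302] pointing down, gripper open.
Joint ranges: [-2.69, 2.69], [-0.47, 2.24], [-1.27, 1.36], [0.19, 2.51], [-1.53, 4.68], [0.08, 2.07], [-3.09, 3.09]. Speed limits (rad/s): [2.57, 2.57, 3.14, 3.14, 3.14, 3.14, 3.14].

## Interface

Orientations are given as a rotation vector (axis times angle).
In Python, from bench import env, imaging, workorder gives the robot as it stands.
- The arm moves only by the tool send_rows, never from a script. Its arguments are lists of equal length, an entry for each row: "hand": the finger opening in mm, from 0 to 85.4; "slide": the shift along the tool's x, y, z in mm, a list of three; "rot": the turn, a rotation vector about the tool's x, y, z in degrees, a list of three. In form: {"hand": [hand, ...], "slide": [[x, y, z], ...], "rot": [[wx, wy, wz], ...]}. A call has 1 to 12 rows; each row is the pose to reach, as a shift and turn from the pose commanded when the call began, along the tool's axes at that moment; what a row does not reach only later rows make up. A row lasts 1/12 s, in which the tool goes at most 41.7 mm and 7.16 degrees, less where a joint would pass 70% of its speed; a pose out of reach is approached as far as the arm can. A call with a gripper value outside its range is refused whole. The fingers move at their own pace and stop on an object; the grip force is fixed at half the most. Time passes only in rows, so rows that repeat a pose let the fingers close. It gives the time, the measured TCP pose, the force and the opening at its end, in the units of the state.
- env.state(): the state, without advancing time (a new reading comes with each control period).
- imaging.capture(name): name is "scene" or "top"; returns a dict with "image" (400x640x3 uint8, red, green, blue), "depth" (400x640 float32, mm along the optical axis (not along the pixel's ray), 0 where there is no reading), "intrinsics" (3x3 intrinsics, pixels), "k1" (the pictures are not rectified: a ray, as slopes to the right and down, at radius r is drawn at 1 + k1 r^2 times it, then the intrinsics apply), "extrinsics" (4x4, takes a point from world to camera coordinates). Camera axes: x right, y down, z forward; pixel columns grow to the right and rows downward; lengths in mm; the calibration is good to about 2 mm. A picture is of the moment at which its call begins.
- workorder.close_job(): hands the job in, once; it reports no verdict.
The state is a dict: "time_s": time; "joint_positions": joint angles; "qvel": joint speeds; "joint_torque": joint torques, N m; "ee_pos": TCP position; "tool_rot": TCP orientation; "wrist_force": force on the tool from outside, world axes, zero at the start; "wrist_torque": the same for the moment, N m; "gripper_width": finger opening in mm.
Only numpy, scipy, OpenCV 4.12 (cv2) and the standard library are available. Lean on these libraries where they do the work, as an engineer would, in place of code of your own. Each camera call takes 0.05 s, during which the arm holds its last target. There are 200 camera calls.

## Task

Set the four round wares out for display: the egg cup, the speckled pot, the striped candle and the bud vase each go upright onto the middle of their own stand, with the shortest ware on the tallest stand, the next shortest on the next tallest, and so on down to the tallest ware on the lowest stand. The stands are the yellow box, the lilac box, the round flat tin and the dark blue notebook. Leave the two little birds standing where they are on the table among the wares.

Things in the scene. Friction and masses are not known exactly. Their poses are not given: they have to be found in the camera images.
- egg_cup: Small plain pink ceramic egg cup, an open round bowl with a narrow foot; widest at the rim, 50 mm across, 31 mm tall, foot 36 mm across. Loose, 0.04 to 0.09 kg. Origin: centre of the underside; z up.
- speckled_pot: Small grey-white speckled ceramic pinch pot, open and round, 54 mm across (the same, within 1 mm, from 6 mm up to the rim), 38 mm tall. Loose, 0.06 to 0.13 kg. Origin: centre of the underside; z up.
- candle: Candle in a straight round ceramic jar with upright tan and white stripes, 61 mm across, 60 mm tall. Loose, 0.14 to 0.28 kg. Origin: centre of the underside; z up.
- bud_vase: Tall white ceramic bud vase with two thin blue lines; straight round body 54 mm across up to 75 mm above the underside, then a narrow neck (about 26 mm, lip 30 mm across); 120 mm tall in all. Loose, 0.14 to 0.28 kg. Origin: centre of the underside; z up.
- stand_tall_box: Yellow patterned gift box, 60 x 120 mm (its x, y), the tallest stand: flat top 90 mm above the table. Fixed. Origin: centre of its underside, so the middle of the top is straight above it.
- stand_low_box: Lilac patterned gift box, 85 x 160 mm (its x, y), flat top 62 mm above the table. Fixed. Origin: centre of its underside, below the middle of the top.
- stand_tin: Round flat tin, cream lid, 90 mm across, flat top 32 mm above the table. Fixed. Origin: centre of its underside, below the middle of the top.
- stand_book: Dark navy closed notebook with a blue elastic band, lying flat, 141 x 90 mm (its x, y), top 16.5 mm above the table, the lowest stand. Fixed. Origin: centre of its underside, below the middle of the top.
- blue_bird: Blue-grey and white glazed bird ornament, 36 x 64 mm (its x, y), 45 mm tall, loose on the table; a bystander, to be left alone. Origin: centre of the underside.
- pale_bird: Pale speckled glazed bird ornament, 36 x 64 mm (its x, y), 45 mm tall, loose on the table; a bystander, to be left alone. Origin: centre of the underside.
Mind the look-alikes: they are no part of the job. Leave any green look-alike of the bud_vase alone.

How it is judged (in metres and radians):
At the end, for the whole second after the job is handed in: The egg cup stands on the yellow box, the speckled pot on the lilac box, the candle on the tin and the bud vase on the notebook: each upright within 0.1 rad, its underside at the stand's top within 5 mm, its centre within 15 mm (horizontally) of the stand's centre, at rest and released (horizontal distance between egg_cup and stand_tall_box below 0.015 m and z of egg_cup in the frame of stand_tall_box between 0.0845 and 0.0945 m and angle between each of egg_cup, speckled_pot, candle, bud_vase's own z axis and vertical below 0.1 rad and linear speed of each of egg_cup, speckled_pot, candle, bud_vase below 0.02 m/s and angular speed of each of egg_cup, speckled_pot, candle, bud_vase below 0.2 rad/s and horizontal distance between speckled_pot and stand_low_box below 0.015 m and z of speckled_pot in the frame of stand_low_box between 0.057 and 0.067 m and horizontal distance between candle and stand_tin below 0.015 m and z of candle in the frame of stand_tin between 0.027 and 0.037 m and horizontal distance between bud_vase and stand_book below 0.015 m and z of bud_vase in the frame of stand_book between 0.0115 and 0.0215 m); the robot touches nothing.
It fails at once if a bird is moved more than 25 mm or knocked over (distance of any of blue_bird, pale_bird from where it was at the start of the episode above 0.025 m or angle between any of blue_bird, pale_bird's own z axis and vertical above 0.5 rad).
It also fails if it takes over 122 s, if anything falls off the work surface, if the arm or the gripper's body presses on something with over 40 N, if the wrist force passes 120 N, or if a joint passes its speed limit or range.

## Working session

There is one attempt and no reset: what is moved stays moved. The work goes in short steps, Python scripts to look and compute and a tool call to move; the robot and the scene stay as the last step left them, time stands still between calls to the robot, and variables do not carry over. Pictures are saved under pics/ and viewed, on a budget of 14 in all, crops included, one or two more only if the job needs it, and the job is handed in when it is done.

Besides the shell and the picture viewer there is one more tool, called after ">>>" as name(argument=value, ...), one argument or row to a line, values as JSON. send_rows: Moves the arm, as the interface text tells. Its arguments: {"type":"object","properties":{"hand":{"type":"array","items":{"type":"number"}},"slide":{"type":"array","items":{"type":"array","items":{"type":"number"}}},"rot":{"type":"array","items":{"type":"array","items":{"type":"number"}}}},"required":["hand","slide","rot"]}

```bash
ls; mkdir -p pics
cat > h.py <<'E'
import numpy as np, cv2, sys
from bench import env, imaging, workorder
def cap(n):
    c=imaging.capture(n); np.savez('/tmp/%s.npz'%n,**c); return c
def save(c,name): cv2.imwrite('pics/'+name,c['image'][:,:,::-1])
def ray(c,u,v):
    K=c['intrinsics']; k1=float(c['k1'])
    d=np.array([(u-K[0,2])/K[0,0],(v-K[1,2])/K[1,1]]); s=d.copy()
    for _ in range(20): s=d/(1+k1*(s@s))
    E=np.array(c['extrinsics']); R=E[:3,:3]
    return -R.T@E[:3,3], R.T@np.array([s[0],s[1],1.])
def plane(c,u,v,z):
    o,d=ray(c,u,v); return o+d*(z-o[2])/d[2]
def dep(c,u,v):
    o,d=ray(c,u,v); return o+d*float(c['depth'][int(v),int(u)])
def cloud(c):
    K=c['intrinsics']; k1=float(c['k1']); E=np.array(c['extrinsics'])
    v,u=np.mgrid[:400,:640]; d=np.stack([(u-K[0,2])/K[0,0],(v-K[1,2])/K[1,1]],-1); s=d.copy()
    for _ in range(20): s=d/(1+k1*(s**2).sum(-1,keepdims=True))
    P=np.concatenate([s,np.ones((400,640,1))],-1)*c['depth'][...,None]
    return (P-E[:3,3])@E[:3,:3]
E
python3 - <<'E'
from h import *
for n in('top','scene'):
    c=cap(n); save(c,n+'0.png'); print(n,c['intrinsics'].tolist(),c['k1']); o,d=ray(c,320,200); print(o,d)
print(env.state(), env.hold_point_z)
E
```

```text
pics
top [[437.1176847786897, 0.0, 315.4988453286557], [0.0, 437.1176847786897, 202.14031381358262], [0.0, 0.0, 1.0]] -0.013888120873051182
[ 499.61696343    7.31227872 1097.60233934] [ 0.05712983 -0.01794217 -0.99827064]
scene [[492.34807436244625, 0.0, 319.430943571967], [0.0, 492.34807436244625, 193.96850397235374], [0.0, 0.0, 1.0]] -0.1189218830686184
[-253.41325811  597.94374296 1189.27406562] [ 0.52080669 -0.37700177 -0.76601663]
{'time_s': 0.1, 'joint_positions': array([ 1.16047756,  0.59205497,  0.04826149,  1.60970301, -0.03331738,
        0.94267502, -0.03373772]), 'qvel': array([-8.07646010e-04, -1.25134347e-03,  1.01777059e-03, -3.33017077e-03,
       -1.14298697e-05,  2.74328349e-04,  7.36618859e-04]), 'joint_torque': array([ 4.63677934e-03, -5.50001693e+01,  1.55314017e+00, -1.98826253e+01,
        9.64768929e-03,  3.83416103e-03, -5.11097724e-06]), 'ee_pos': array([ 225.6773016 , -688.19674915,  230.23084896]), 'tool_rot': array([ 0.97384858,  1.34434879, -0.97197363]), 'wrist_force': array([ 0.74543257, -0.3113114 , -0.24539274]), 'wrist_torque': array([-0.03299106,  0.05954914, -0.03397771]), 'gripper_width': 85.2378604706098} 18.700000000000003
```

View pics/top0.png

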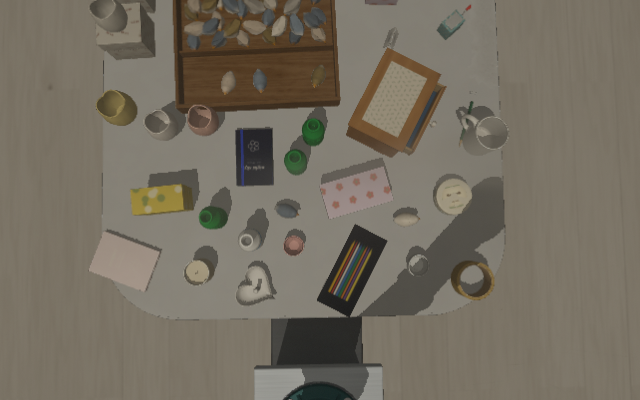

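View pics/scene0.png

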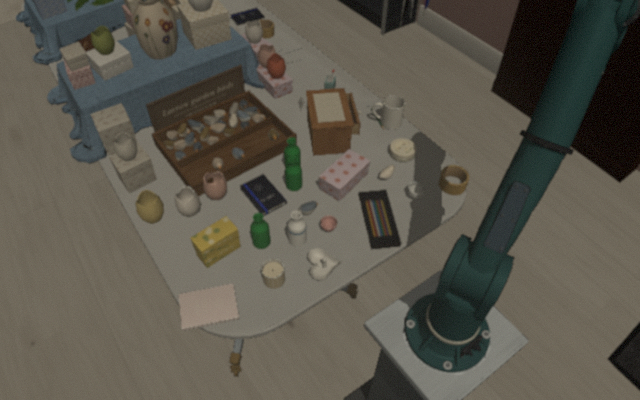

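Top view: wares are the pink egg cup (293,244), speckled pot (418,265), candle (198,271) and white bud vase (249,240). The stands are yellow (158,200), lilac (356,192), tin (453,196) and book (254,157).

Possible look-alikes:
- **Bud vase:** green vases at (211,217), (295,161), (313,131).
- **Egg cup:** pink pot at (202,121).
- **Speckled pot:** white pots at (160,124) and (107,12), mug at (491,133).
- **Candle/tin:** ochre bowl at (472,280).

The birds are at (287,211) and (405,219).

```bash
cat > meas.py <<'E'
from h import *
c=dict(np.load('/tmp/top.npz')); P=cloud(c)
S={'egg':(293,244,31),'pot':(418,265,38),'candle':(198,271,60),'vase':(249,240,75),'yellow':(158,200,90),'lilac':(356,192,62),'tin':(453,196,32),'book':(254,157,16.5),'bbird':(287,211,45),'pbird':(405,219,45),'g1':(211,217,120),'g2':(295,161,120),'g3':(313,131,120),'heart':(255,286,30),'penc':(352,270,20),'basket':(395,100,100)}
for n,(u,v,h) in S.items():
    w=14 if h not in(90,62,16.5,32,20,100) else 50
    v0,u0=max(v-w,0),u-w
    sub=P[v0:v+w,u0:u+w]; z=sub[...,2]
    m=(z>(h-9 if h>17 else h-6))if n not in('bbird','pbird','heart','penc') else z>8
    if h in(90,62,16.5,32): m&=z<h+9
    k,l=cv2.connectedComponents(m.astype(np.uint8))
    # component nearest seed
    ys,xs=np.nonzero(m); 
    if len(ys)==0: print(n,'none',z.max()); continue
    i=np.argmin((ys-(v-v0))**2+(xs-w)**2); mm=l==l[ys[i],xs[i]]
    q=sub[mm]; r=cv2.minAreaRect(q[:,:2].astype(np.float32)); (cx,cy),rad=cv2.minEnclosingCircle(q[:,:2].astype(np.float32))
    print(n,mm.sum(),'rect',np.round(r[0]),np.round(r[1]),round(r[2]),'circ',round(cx),round(cy),round(rad),'z',np.round(np.percentile(q[:,2],[5,50,95])))
s=env.state(); from scipy.spatial.transform import Rotation as R
print(R.from_rotvec(s['tool_rot']).as_matrix().round(3))
I=c['image'][180:300,140:480]; cv2.imwrite('pics/crop.png',cv2.convertScaleAbs(cv2.resize(I,None,fx=2.35,fy=2.35,interpolation=cv2.INTER_CUBIC)[:,:,::-1],alpha=1.6))
E
python3 meas.py
```

```text
egg 89 rect [450.  56.] [49. 49.] 89 circ 450 56 25 z [24. 29. 33.]
pot 92 rect [ 455. -137.] [298.  53.] 63 circ 444 -132 150 z [31. 36. 41.]
candle 2 rect [391. 286.] [2. 0.] -92 circ 391 286 1 z [56. 56. 56.]
vase 428 rect [467. 156.] [52. 51.] 89 circ 467 156 27 z [ 75.  87. 121.]
yellow 1385 rect [565. 367.] [ 60. 122.] 5 circ 564 366 66 z [87. 90. 93.]
lilac 2396 rect [576. -98.] [ 85. 161.] 15 circ 577 -98 90 z [59. 62. 66.]
tin 1051 rect [ 564. -340.] [86. 89.] 1 circ 564 -341 46 z [28. 32. 36.]
book 2030 rect [671. 151.] [140.  91.] 1 circ 672 150 82 z [14. 17. 20.]
bbird 263 rect [530.  52.] [102.  35.] 75 circ 521 54 52 z [26. 36. 43.]
pbird 271 rect [ 512. -121.] [256.  32.] 89 circ 507 -121 129 z [24. 35. 44.]
g1 87 rect [522. 247.] [28. 27.] 89 circ 522 248 15 z [112. 118. 123.]
g2 88 rect [653.  47.] [27. 28.] 89 circ 653 46 15 z [112. 120. 123.]
g3 86 rect [726.   3.] [27. 29.] 89 circ 726 3 15 z [113. 119. 122.]
heart 34 rect [346. 146.] [11. 11.] 49 circ 345 147 6 z [11. 43. 47.]
penc 3212 rect [408. -47.] [182. 211.] 62 circ 398 -66 125 z [16. 19. 23.]
basket 5972 rect [ 665. -144.] [180. 435.] 62 circ 673 -132 223 z [122. 136. 139.]
[[-0.001  0.95   0.312]
 [ 0.002  0.312 -0.95 ]
 [-1.    -0.    -0.002]]
```

View pics/crop.png

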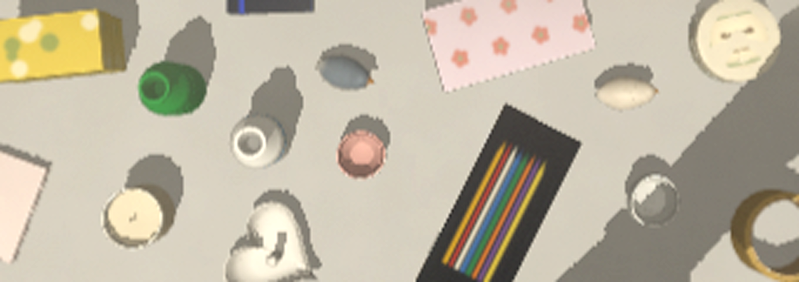

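The crop confirms the choices: egg cup (pink, crop 361,154), white vase (258,142), candle (135,215) and pot (654,200). The pot and candle need a tighter measurement.

```bash
cat > meas2.py <<'E'
from h import *
c=dict(np.load('/tmp/top.npz')); P=cloud(c)
for n,u,v,w,lo,hi in [('egg',293,244,20,20,45),('pot',418,265,20,28,48),('candle',198,271,22,45,75),('vase',249,240,25,60,135),('neck',249,240,25,110,135),('bbird',287,211,22,15,60),('pbird',405,219,22,15,60),('heart',255,286,24,10,80),('penc',352,270,50,10,40)]:
    q=P[v-w:v+w,u-w:u+w].reshape(-1,3); q=q[(q[:,2]>lo)&(q[:,2]<hi)]
    m=np.median(q[:,:2],0); q=q[np.hypot(*(q[:,:2]-m).T)<(130 if n=='penc' else 45)]
    print(n,len(q),np.percentile(q,[3,97],axis=0).round().tolist(),'mid',((np.percentile(q,2,axis=0)+np.percentile(q,98,axis=0))/2).round(1), cv2.minAreaRect(q[:,:2].astype(np.float32)))
E
python3 meas2.py
```

```text
egg 107 [[428.0, 31.0, 21.0], [474.0, 80.0, 33.0]] mid [450.   55.8  26.8] ((449.7242431640625, 55.849205017089844), (48.89151382446289, 48.73109436035156), 89.02002716064453)
pot 95 [[373.0, -271.0, 29.0], [423.0, -222.0, 41.0]] mid [ 397.8 -246.2   35.1] ((397.9256286621094, -246.10931396484375), (51.256195068359375, 50.0019416809082), 0.12896481156349182)
candle 539 [[364.0, 255.0, 45.0], [419.0, 312.0, 62.0]] mid [391.9 284.   53.7] ((392.0853271484375, 283.7736511230469), (60.387916564941406, 60.73084259033203), 37.622188568115234)
vase 435 [[445.0, 132.0, 72.0], [491.0, 178.0, 122.0]] mid [467.7 154.6  95.8] ((467.4664611816406, 155.45152282714844), (52.37837219238281, 51.333248138427734), 88.91136932373047)
neck 89 [[454.0, 143.0, 111.0], [480.0, 170.0, 123.0]] mid [466.9 156.2 117. ] ((466.8615417480469, 156.24508666992188), (27.168058395385742, 26.677688598632812), 88.73491668701172)
bbird 262 [[520.0, 47.0, 24.0], [552.0, 96.0, 44.0]] mid [535.6  71.7  34.7] ((535.3551635742188, 71.85026550292969), (59.37550354003906, 34.503990173339844), 89.08323669433594)
pbird 271 [[496.0, -246.0, 23.0], [525.0, -196.0, 44.0]] mid [ 509.5 -221.4   33.8] ((509.5163269042969, -222.35491943359375), (59.1616096496582, 31.951148986816406), 88.88794708251953)
heart 266 [[307.0, 122.0, 10.0], [383.0, 197.0, 45.0]] mid [345.2 158.8  28.3] ((338.4096984863281, 156.18557739257812), (77.22293853759766, 81.95654296875), 64.9063949584961)
penc 3191 [[294.0, -155.0, 15.0], [480.0, -18.0, 23.0]] mid [387.1 -86.7  19. ] ((387.0513000488281, -86.6339340209961), (91.89945983886719, 211.17608642578125), 61.765071868896484)
```

>>> send_rows(
  hand=[85, 85, 85, 85],
  slide=[
    [-10, 0, 0],
    [-20, 0, 0],
    [-20, 0, 0],
    [-20, 0, 0],
  ],
  rot=[
    [6, 0, 0],
    [12, 0, 0],
    [18.2, 0, 0],
    [18.2, 0, 0],
  ],
)

```text
time_s: 0.43
ee_pos: [226.1, -688.9, 251.5]
tool_rot: [1.211, 1.208, -1.211]
wrist_force: [0.0, 0.0, -0.1]
gripper_width: 84.8
```

>>> send_rows(
  hand=[85, 85, 85, 85, 85, 85, 85, 85, 85, 85, 85, 85],
  slide=[
    [0, 14, -37],
    [0, 28, -74],
    [0, 43, -111],
    [0, 57, -148],
    [0, 72, -185],
    [0, 86, -222],
    [0, 100, -259],
    [20, 115, -296],
    [40, 129, -333],
    [60, 143, -370],
    [80, 158, -407],
    [100, 172, -443],
  ],
  rot=[
    [0, 0, 0],
    [0, 0, 0],
    [0, 0, 0],
    [0, 0, 0],
    [0, 0, 0],
    [0, 0, 0],
    [0, 0, 0],
    [0, 0, 0],
    [0, 0, 0],
    [0, 0, 0],
    [0, 0, 0],
    [0, 0, 0],
  ],
)

```text
time_s: 1.43
ee_pos: [394.0, -255.1, 156.6]
tool_rot: [1.208, 1.21, -1.208]
wrist_force: [1.0, -0.8, -0.5]
gripper_width: 85.0
```

>>> send_rows(
  hand=[85, 85, 85, 85, 85, 85, 85, 85, 85, 85, 85, 85],
  slide=[
    [0, 0, 0],
    [0, 0, 0],
    [20, 0, 0],
    [40, 0, 0],
    [60, 0, 0],
    [80, 0, 0],
    [100, 0, 0],
    [115, 0, 0],
    [130, 0, 0],
    [140, 0, 0],
    [147, 0, 0],
    [147, 0, 0],
  ],
  rot=[
    [0, 0, 0],
    [0, 0, 0],
    [0, 0, 0],
    [0, 0, 0],
    [0, 0, 0],
    [0, 0, 0],
    [0, 0, 0],
    [0, 0, 0],
    [0, 0, 0],
    [0, 0, 0],
    [0, 0, 0],
    [0, 0, 0],
  ],
)

```text
time_s: 2.43
ee_pos: [393.4, -257.7, 9.5]
tool_rot: [1.21, 1.209, -1.211]
wrist_force: [-0.1, -0.3, 0.1]
gripper_width: 85.0
```

Run:
```python
from h import *
c=cap('scene'); I=c['image'][100:300,220:480]; cv2.imwrite('pics/s1.png',cv2.convertScaleAbs(cv2.resize(I,None,fx=3,fy=3)[:,:,::-1],alpha=1.6))
s=env.state();print(s['ee_pos'],s['wrist_force'])
```

```text
[ 393.68071471 -257.66116435   10.09671577] [-0.09312845  0.42588002  0.57462873]
```

View pics/s1.png

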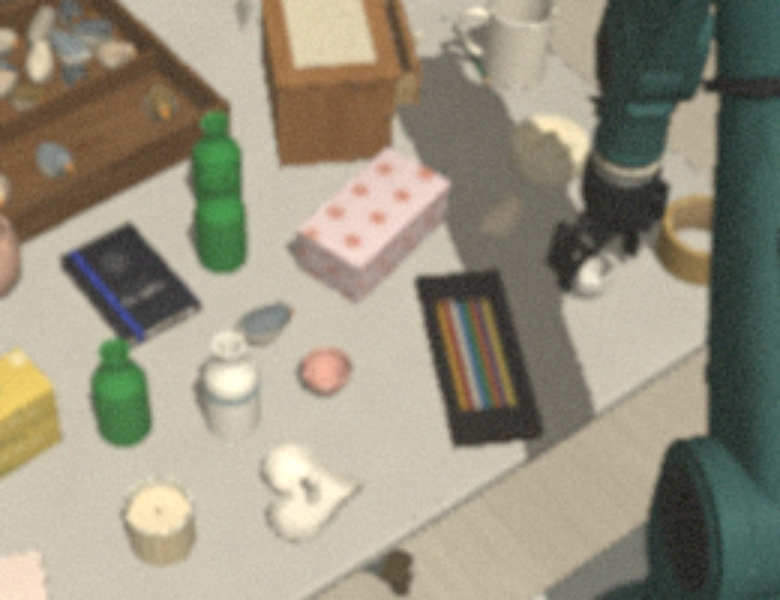

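The picture shows the gripper straddling the pot (590,275) with the pot between the fingers. The first move fell 12 mm short in y, so I'm correcting that and then closing.

>>> send_rows(
  hand=[85, 85, 85, 85, 40, 40, 40, 40, 40, 40, 40, 40],
  slide=[
    [3, 2, -6],
    [6, 4, -11.5],
    [6, 4, -11.5],
    [6, 4, -11.5],
    [6, 4, -11.5],
    [6, 4, -11.5],
    [6, 4, -11.5],
    [6, 4, -11.5],
    [6, 4, -11.5],
    [6, 4, -11.5],
    [6, 4, -11.5],
    [6, 4, -11.5],
  ],
  rot=[
    [0, 0, 0],
    [0, 0, 0],
    [0, 0, 0],
    [0, 0, 0],
    [0, 0, 0],
    [0, 0, 0],
    [0, 0, 0],
    [0, 0, 0],
    [0, 0, 0],
    [0, 0, 0],
    [0, 0, 0],
    [0, 0, 0],
  ],
)

```text
time_s: 3.48
ee_pos: [398.1, -245.8, 5.1]
tool_rot: [1.21, 1.207, -1.21]
wrist_force: [0.6, 0.4, 9.2]
gripper_width: 50.4
```

>>> send_rows(
  hand=[40, 40, 40, 40, 40, 40, 40, 40, 40, 40, 40, 40],
  slide=[
    [-4, 0, 0],
    [-15, 0, 0],
    [-35, 0, 0],
    [-60, 0, 0],
    [-85, 0, 0],
    [-110, 0, 0],
    [-130, 0, 0],
    [-140, 20, -15],
    [-140, 40, -32],
    [-140, 60, -49],
    [-140, 80, -66],
    [-140, 80, -66],
  ],
  rot=[
    [0, 0, 0],
    [0, 0, 0],
    [0, 0, 0],
    [0, 0, 0],
    [0, 0, 0],
    [0, 0, 0],
    [0, 0, 0],
    [0, 0, 0],
    [0, 0, 0],
    [0, 0, 0],
    [0, 0, 0],
    [0, 0, 0],
  ],
)

```text
time_s: 4.48
ee_pos: [483.4, -175.1, 145.5]
tool_rot: [1.208, 1.209, -1.199]
wrist_force: [1.1, 0.1, -1.0]
gripper_width: 50.4
```

>>> send_rows(
  hand=[40, 40, 40, 40, 40, 40, 40, 40, 40, 40],
  slide=[
    [0, 18, -15],
    [0, 36, -30],
    [0, 54, -45],
    [0, 72, -60],
    [0, 88, -74],
    [0, 98, -82],
    [0, 98, -82],
    [0, 98, -82],
    [0, 98, -82],
    [0, 98, -82],
  ],
  rot=[
    [0, 0, 0],
    [0, 0, 0],
    [0, 0, 0],
    [0, 0, 0],
    [0, 0, 0],
    [0, 0, 0],
    [0, 0, 0],
    [0, 0, 0],
    [0, 0, 0],
    [0, 0, 0],
  ],
)

```text
time_s: 5.32
ee_pos: [574.3, -99.4, 144.2]
tool_rot: [1.21, 1.208, -1.213]
wrist_force: [-0.7, 0.2, -0.5]
gripper_width: 50.7
```

Run:
```python
from h import *
c=cap('scene'); I=c['image'][60:260,260:520]; cv2.imwrite('pics/s2.png',cv2.convertScaleAbs(cv2.resize(I,None,fx=3,fy=3)[:,:,::-1],alpha=1.6))
s=env.state();print(s['ee_pos'],s['wrist_force'])
```

```text
[574.49297576 -99.22668731 144.24410355] [ 0.00714189  0.14769002 -0.89275831]
```

View pics/s2.png

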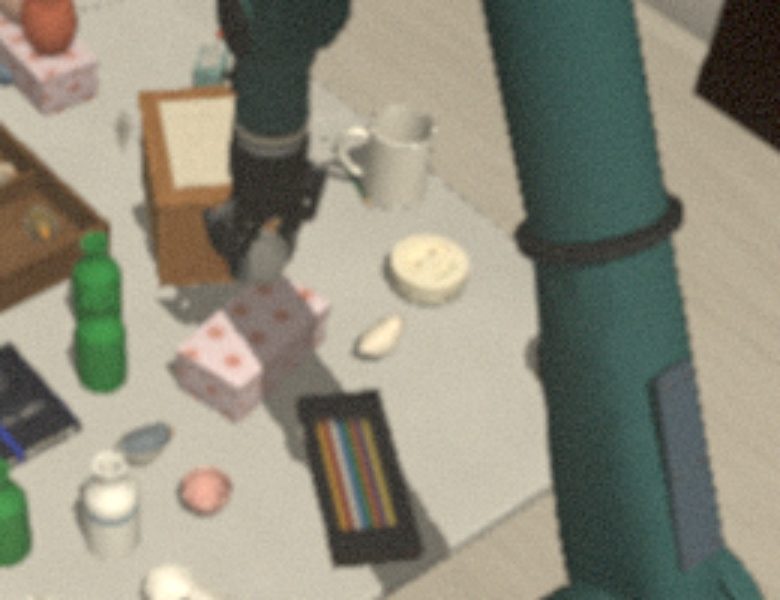

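The pot hangs upright in the fingers above the lilac box at (262,250). Lowering it.

>>> send_rows(
  hand=[40, 40, 40, 40, 40, 40, 40, 40, 40, 40, 40],
  slide=[
    [15, 1, -1],
    [30, 1, -1],
    [45, 1, -1],
    [60, 1, -1],
    [67, 1, -1],
    [71, 1, -1],
    [74, 1, -1],
    [76, 1, -1],
    [77, 1, -1],
    [77, 1, -1],
    [77, 1, -1],
  ],
  rot=[
    [0, 0, 0],
    [0, 0, 0],
    [0, 0, 0],
    [0, 0, 0],
    [0, 0, 0],
    [0, 0, 0],
    [0, 0, 0],
    [0, 0, 0],
    [0, 0, 0],
    [0, 0, 0],
    [0, 0, 0],
  ],
)

```text
time_s: 6.28
ee_pos: [577.4, -96.6, 67.8]
tool_rot: [1.21, 1.208, -1.209]
wrist_force: [0.3, -0.6, -1.7]
gripper_width: 49.9
```

>>> send_rows(
  hand=[40, 40, 40],
  slide=[
    [1, 0, 0],
    [1.5, 0, 0],
    [1.5, 0, 0],
  ],
  rot=[
    [0, 0, 0],
    [0, 0, 0],
    [0, 0, 0],
  ],
)

```text
time_s: 6.53
ee_pos: [577.6, -96.6, 67.2]
tool_rot: [1.21, 1.208, -1.209]
wrist_force: [-0.9, 0.8, 7.3]
gripper_width: 50.1
```

>>> send_rows(
  hand=[55, 65, 85, 85, 85, 85, 85, 85, 85, 85, 85, 85],
  slide=[
    [0, 0, 0],
    [0, 0, 0],
    [0, 0, 0],
    [0, 0, 0],
    [0, 0, 0],
    [-10, 0, 0],
    [-30, 0, 0],
    [-50, 0, 0],
    [-70, 0, 0],
    [-90, 0, 0],
    [-90, 0, 0],
    [-90, 0, 0],
  ],
  rot=[
    [0, 0, 0],
    [0, 0, 0],
    [0, 0, 0],
    [0, 0, 0],
    [0, 0, 0],
    [0, 0, 0],
    [0, 0, 0],
    [0, 0, 0],
    [0, 0, 0],
    [0, 0, 0],
    [0, 0, 0],
    [0, 0, 0],
  ],
)

```text
time_s: 7.53
ee_pos: [578.0, -96.7, 157.5]
tool_rot: [1.211, 1.206, -1.208]
wrist_force: [-0.8, 0.7, -0.5]
gripper_width: 84.9
```

>>> send_rows(
  hand=[85, 85, 85, 85, 85, 85, 85, 85, 85, 85, 85, 85],
  slide=[
    [0, -13, -15],
    [0, -29, -34],
    [0, -45, -53],
    [0, -61, -72],
    [0, -77, -91],
    [0, -93, -110],
    [0, -109, -129],
    [0, -121, -144],
    [0, -128, -152.5],
    [0, -128, -152.5],
    [0, -128, -152.5],
    [0, -128, -152.5],
  ],
  rot=[
    [0, 0, 0],
    [0, 0, 0],
    [0, 0, 0],
    [0, 0, 0],
    [0, 0, 0],
    [0, 0, 0],
    [0, 0, 0],
    [0, 0, 0],
    [0, 0, 0],
    [0, 0, 0],
    [0, 0, 0],
    [0, 0, 0],
  ],
)

```text
time_s: 8.53
ee_pos: [450.2, 55.1, 155.7]
tool_rot: [1.211, 1.207, -1.21]
wrist_force: [0.3, -0.6, -0.4]
gripper_width: 85.2
```

Run:
```python
from h import *
c=cap('top'); P=cloud(c)
q=P[172:212,330:385].reshape(-1,3); q=q[(q[:,2]>80)&(q[:,2]<112)]
print('pot',len(q),np.percentile(q,[3,97],axis=0).round())
save(c,'t2.png')
s=env.state();print(s['ee_pos'],s['wrist_force'])
```

```text
pot 131 [[ 551. -120.   81.]
 [ 602.  -71.  102.]]
[450.33953473  54.93825087 155.77935051] [-0.16426967 -0.40837017 -0.54611625]
```

>>> send_rows(
  hand=[85, 85, 85, 85, 85, 85, 85, 85, 85, 85, 85, 85],
  slide=[
    [15, 0, -1],
    [35, 0, -1],
    [55, 0, -1],
    [75, 0, -1],
    [95, 0, -1],
    [112, 0, -1],
    [125, 0, -1],
    [137, 0, -1],
    [145, 0, -1],
    [151, 0, -1],
    [151, 0, -1],
    [151, 0, -1],
  ],
  rot=[
    [0, 0, 0],
    [0, 0, 0],
    [0, 0, 0],
    [0, 0, 0],
    [0, 0, 0],
    [0, 0, 0],
    [0, 0, 0],
    [0, 0, 0],
    [0, 0, 0],
    [0, 0, 0],
    [0, 0, 0],
    [0, 0, 0],
  ],
)

```text
time_s: 9.58
ee_pos: [449.5, 56.5, 4.7]
tool_rot: [1.21, 1.208, -1.211]
wrist_force: [-0.2, -0.3, -0.6]
gripper_width: 84.9
```

>>> send_rows(
  hand=[70, 60, 50, 35, 35, 35, 35, 35, 35],
  slide=[
    [0, 0, 0],
    [0, 0, 0],
    [0, 0, 0],
    [0, 0, 0],
    [0, 0, 0],
    [0, 0, 0],
    [0, 0, 0],
    [0, 0, 0],
    [0, 0, 0],
  ],
  rot=[
    [0, 0, 0],
    [0, 0, 0],
    [0, 0, 0],
    [0, 0, 0],
    [0, 0, 0],
    [0, 0, 0],
    [0, 0, 0],
    [0, 0, 0],
    [0, 0, 0],
  ],
)

```text
time_s: 10.33
ee_pos: [449.7, 57.2, 5.9]
tool_rot: [1.211, 1.208, -1.208]
wrist_force: [-0.9, -0.2, 8.8]
gripper_width: 47.6
```

>>> send_rows(
  hand=[35, 35, 35, 35, 35, 35, 35, 35, 35, 35, 35, 35],
  slide=[
    [-3, 0, 0],
    [-10, 0, 0],
    [-25, 0, 0],
    [-45, 0, 0],
    [-65, 0, 0],
    [-90, 0, 0],
    [-115, 0, 0],
    [-140, 0, 0],
    [-160, 0, 0],
    [-175, 0, 0],
    [-175, 0, 0],
    [-175, 0, 0],
  ],
  rot=[
    [0, 0, 0],
    [0, 0, 0],
    [0, 0, 0],
    [0, 0, 0],
    [0, 0, 0],
    [0, 0, 0],
    [0, 0, 0],
    [0, 0, 0],
    [0, 0, 0],
    [0, 0, 0],
    [0, 0, 0],
    [0, 0, 0],
  ],
)

```text
time_s: 11.33
ee_pos: [449.4, 57.2, 180.6]
tool_rot: [1.211, 1.208, -1.208]
wrist_force: [-0.1, 0.3, -1.4]
gripper_width: 48.1
```

Run:
```python
from h import *
c=cap('scene'); I=c['image'][80:260,220:460]; cv2.imwrite('pics/s3.png',cv2.convertScaleAbs(cv2.resize(I,None,fx=3,fy=3)[:,:,::-1],alpha=1.6))
s=env.state();print(s['ee_pos'],s['wrist_force'])
```

```text
[448.7325759   57.06964733 179.7936198 ] [-0.88426647  0.02618638 -0.25118275]
```

View pics/s3.png

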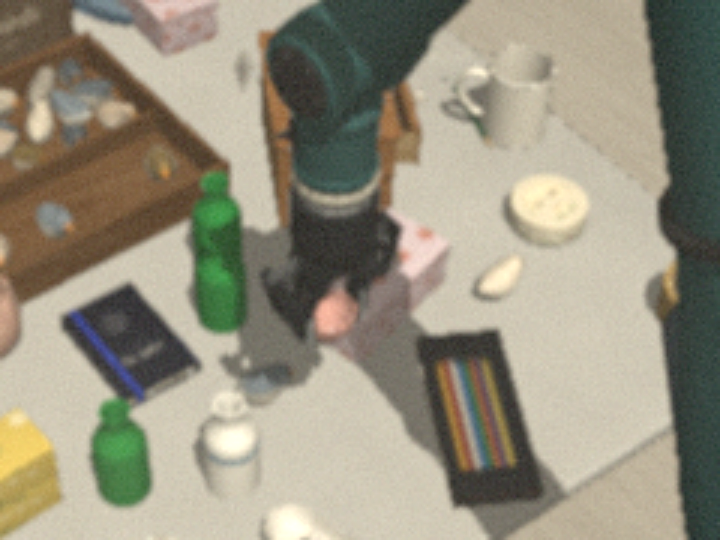

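The egg cup is held between the fingers at (335,315), though its tilt is unclear at this angle. I'll move above the yellow box and check the tilt there.

>>> send_rows(
  hand=[35, 35, 35, 35, 35, 35, 35, 35, 35, 35, 35, 35],
  slide=[
    [0, 6, -15],
    [0, 15, -40],
    [0, 26, -70],
    [0, 37, -100],
    [0, 48, -130],
    [0, 60, -160],
    [0, 70, -190],
    [0, 82, -220],
    [0, 93, -250],
    [0, 103, -278],
    [0, 110, -298],
    [0, 115, -310],
  ],
  rot=[
    [0, 0, 0],
    [0, 0, 0],
    [0, 0, 0],
    [0, 0, 0],
    [0, 0, 0],
    [0, 0, 0],
    [0, 0, 0],
    [0, 0, 0],
    [0, 0, 0],
    [0, 0, 0],
    [0, 0, 0],
    [0, 0, 0],
  ],
)

```text
time_s: 12.38
ee_pos: [563.5, 370.5, 177.3]
tool_rot: [1.206, 1.212, -1.209]
wrist_force: [1.2, 0.7, -1.0]
gripper_width: 47.9
```

>>> send_rows(
  hand=[35, 35, 35],
  slide=[
    [0, 0, 0],
    [0, 0, 0],
    [0, 0, 0],
  ],
  rot=[
    [0, 0, 0],
    [0, 0, 0],
    [0, 0, 0],
  ],
)

```text
time_s: 12.63
ee_pos: [563.6, 364.7, 178.3]
tool_rot: [1.207, 1.208, -1.214]
wrist_force: [-1.1, -0.8, 0.6]
gripper_width: 48.1
```

Run:
```python
from h import *
c=cap('scene'); I=c['image'][130:280,140:340]; cv2.imwrite('pics/s4.png',cv2.convertScaleAbs(cv2.resize(I,None,fx=4,fy=4)[:,:,::-1],alpha=1.6))
s=env.state();print(s['ee_pos'],s['wrist_force'])
```

```text
[563.81139322 364.4854578  178.711777  ] [ 0.11777927 -1.00012428  0.026696  ]
```

View pics/s4.png

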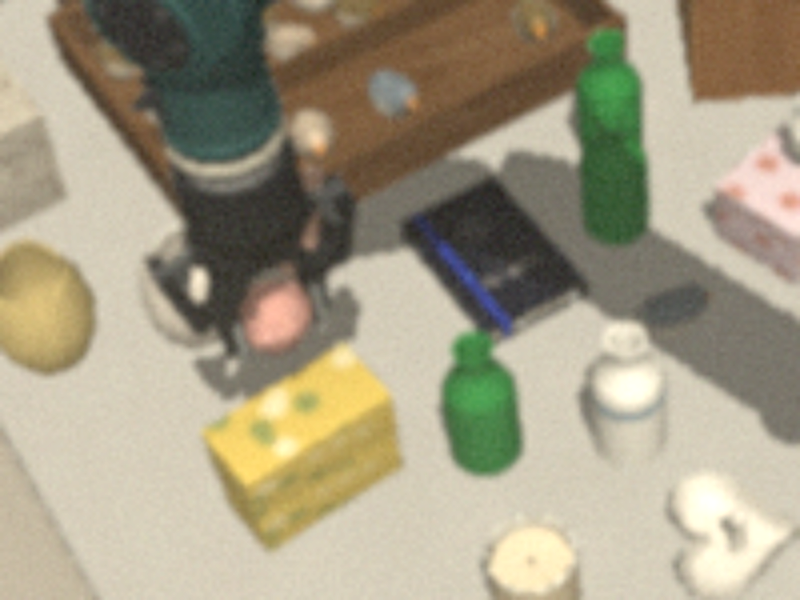

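Run:
```python
from h import *
c=dict(np.load('/tmp/scene.npz')); P=cloud(c)
I=c['image'].astype(int); m=(I[...,0]>1.25*I[...,1])
m[:195]=0;m[222:]=0;m[:,:198]=0;m[:,222:]=0
print(m.sum())
for v in range(197,220):
    x=np.nonzero(m[v])[0]
    if len(x): q=P[v,x]; print(v,x.min(),x.max(),np.median(q,0).round(),I[v,int(np.median(x))])
```

```text
234
200 213 213 [578. 343. 204.] [88 69 63]
201 205 215 [583. 349. 198.] [94 71 62]
202 204 215 [584. 351. 197.] [106  79  68]
203 204 216 [581. 353. 193.] [137 102  89]
204 202 216 [584. 355. 190.] [151 111  98]
205 201 216 [583. 356. 189.] [155 114  99]
206 201 217 [581. 359. 188.] [157 117 101]
207 201 217 [578. 357. 187.] [158 117 102]
208 201 217 [579. 358. 184.] [159 119 103]
209 201 217 [578. 360. 181.] [160 120 103]
210 201 216 [573. 363. 183.] [157 115 102]
211 201 216 [571. 364. 181.] [153 115 100]
212 202 216 [568. 364. 182.] [153 114 101]
213 202 215 [562. 369. 186.] [150 112  99]
214 202 214 [543. 375. 202.] [145 107  95]
215 203 213 [544. 375. 197.] [131 100  88]
216 204 213 [545. 375. 192.] [111  85  70]
217 207 209 [548. 376. 187.] [94 72 63]
```

Depth gives the near and far rim at z≈202–204, so the cup is upright and its underside is at about 172. Lowering it.

>>> send_rows(
  hand=[35, 35, 35, 35, 35, 35, 35, 35, 35, 35, 35, 35],
  slide=[
    [10, 1, -2],
    [25, 1, -2],
    [40, 1, -2],
    [55, 1, -2],
    [65, 1, -2],
    [72, 1, -2],
    [77, 1, -2],
    [79, 1, -2],
    [81, 1, -2],
    [82, 1, -2],
    [83, 1, -2],
    [83, 1, -2],
  ],
  rot=[
    [0, 0, 0],
    [0, 0, 0],
    [0, 0, 0],
    [0, 0, 0],
    [0, 0, 0],
    [0, 0, 0],
    [0, 0, 0],
    [0, 0, 0],
    [0, 0, 0],
    [0, 0, 0],
    [0, 0, 0],
    [0, 0, 0],
  ],
)

```text
time_s: 13.68
ee_pos: [565.7, 369.1, 97.1]
tool_rot: [1.21, 1.209, -1.209]
wrist_force: [0.7, -0.4, -0.1]
gripper_width: 48.1
```

>>> send_rows(
  hand=[35, 35, 35, 35],
  slide=[
    [0.7, 0, 2],
    [1.5, 0, 2],
    [1.5, 0, 2],
    [1.5, 0, 2],
  ],
  rot=[
    [0, 0, 0],
    [0, 0, 0],
    [0, 0, 0],
    [0, 0, 0],
  ],
)

```text
time_s: 14.02
ee_pos: [565.7, 366.8, 96.1]
tool_rot: [1.21, 1.208, -1.21]
wrist_force: [-1.2, -0.7, 5.6]
gripper_width: 47.8
```

>>> send_rows(
  hand=[50, 60, 70, 85, 85, 85, 85, 85, 85, 85, 85, 85],
  slide=[
    [0, 0, 0],
    [0, 0, 0],
    [0, 0, 0],
    [0, 0, 0],
    [0, 0, 0],
    [-5, 0, 0],
    [-20, 0, 0],
    [-40, 0, 0],
    [-60, 0, 0],
    [-80, 0, 0],
    [-90, 0, 0],
    [-90, 0, 0],
  ],
  rot=[
    [0, 0, 0],
    [0, 0, 0],
    [0, 0, 0],
    [0, 0, 0],
    [0, 0, 0],
    [0, 0, 0],
    [0, 0, 0],
    [0, 0, 0],
    [0, 0, 0],
    [0, 0, 0],
    [0, 0, 0],
    [0, 0, 0],
  ],
)

```text
time_s: 15.02
ee_pos: [567.2, 367.9, 188.3]
tool_rot: [1.215, 1.208, -1.205]
wrist_force: [0.4, 0.2, -0.2]
gripper_width: 85.1
```

>>> send_rows(
  hand=[85, 85, 85, 85, 85, 85, 85, 85, 85, 85, 85, 85],
  slide=[
    [0, -15, 7],
    [0, -35, 16],
    [0, -58, 27],
    [0, -81, 38],
    [0, -104, 49],
    [0, -127, 60],
    [0, -147, 70],
    [0, -162, 78],
    [0, -174, 83],
    [0, -174, 83],
    [0, -174, 83],
    [0, -174, 83],
  ],
  rot=[
    [0, 0, 0],
    [0, 0, 0],
    [0, 0, 0],
    [0, 0, 0],
    [0, 0, 0],
    [0, 0, 0],
    [0, 0, 0],
    [0, 0, 0],
    [0, 0, 0],
    [0, 0, 0],
    [0, 0, 0],
    [0, 0, 0],
  ],
)

```text
time_s: 16.02
ee_pos: [392.4, 284.7, 185.1]
tool_rot: [1.211, 1.209, -1.209]
wrist_force: [0.1, -0.4, 0.2]
gripper_width: 84.8
```

Run:
```python
from h import *
c=cap('top'); P=cloud(c)
q=P[180:225,125:190].reshape(-1,3); q=q[(q[:,2]>108)&(q[:,2]<130)]
print('egg',len(q),np.percentile(q,[3,97],axis=0).round())
s=env.state();print(s['ee_pos'],s['wrist_force'])
```

```text
egg 179 [[544. 343. 108.]
 [589. 391. 123.]]
[392.61121869 284.78791423 185.20098067] [ 0.40038035 -0.08896025  0.21306087]
```

>>> send_rows(
  hand=[85, 85, 85, 85, 85, 85, 85, 85, 85, 85, 85, 85],
  slide=[
    [15, 0, 1],
    [35, 0, 1],
    [55, 0, 1],
    [75, 0, 1],
    [93, 0, 1],
    [110, 0, 1],
    [125, 0, 1],
    [139, 0, 1],
    [151, 0, 1],
    [160, 0, 1],
    [165, 0, 1],
    [165, 0, 1],
  ],
  rot=[
    [0, 0, 0],
    [0, 0, 0],
    [0, 0, 0],
    [0, 0, 0],
    [0, 0, 0],
    [0, 0, 0],
    [0, 0, 0],
    [0, 0, 0],
    [0, 0, 0],
    [0, 0, 0],
    [0, 0, 0],
    [0, 0, 0],
  ],
)

```text
time_s: 17.07
ee_pos: [391.7, 283.1, 19.2]
tool_rot: [1.209, 1.209, -1.211]
wrist_force: [-0.2, -0.2, -1.3]
gripper_width: 85.0
```

>>> send_rows(
  hand=[75, 65, 55, 45, 45, 45, 45, 45],
  slide=[
    [0, 0, 0],
    [0, 0, 0],
    [0, 0, 0],
    [0, 0, 0],
    [0, 0, 0],
    [0, 0, 0],
    [0, 0, 0],
    [0, 0, 0],
  ],
  rot=[
    [0, 0, 0],
    [0, 0, 0],
    [0, 0, 0],
    [0, 0, 0],
    [0, 0, 0],
    [0, 0, 0],
    [0, 0, 0],
    [0, 0, 0],
  ],
)

```text
time_s: 17.73
ee_pos: [391.9, 283.6, 21.3]
tool_rot: [1.211, 1.209, -1.208]
wrist_force: [-0.8, -0.1, 5.9]
gripper_width: 59.7
```

>>> send_rows(
  hand=[45, 45, 45, 45, 45, 45, 45, 45, 45, 45, 45, 45],
  slide=[
    [-3, 0, 0],
    [-10, 0, 0],
    [-25, 0, 0],
    [-45, 0, 0],
    [-65, 0, 0],
    [-90, 0, 0],
    [-115, 0, 0],
    [-140, 0, 0],
    [-160, 0, 0],
    [-175, 0, 0],
    [-175, 0, 0],
    [-175, 0, 0],
  ],
  rot=[
    [0, 0, 0],
    [0, 0, 0],
    [0, 0, 0],
    [0, 0, 0],
    [0, 0, 0],
    [0, 0, 0],
    [0, 0, 0],
    [0, 0, 0],
    [0, 0, 0],
    [0, 0, 0],
    [0, 0, 0],
    [0, 0, 0],
  ],
)

```text
time_s: 18.73
ee_pos: [391.3, 283.0, 195.9]
tool_rot: [1.211, 1.209, -1.208]
wrist_force: [-0.3, -0.1, -2.8]
gripper_width: 59.3
```

>>> send_rows(
  hand=[45, 45, 45, 45, 45, 45, 45, 45, 45, 45, 45, 45],
  slide=[
    [0, 10, 15],
    [0, 25, 38],
    [0, 42, 65],
    [0, 58, 95],
    [0, 73, 125],
    [0, 86, 155],
    [0, 98, 185],
    [0, 110, 215],
    [0, 120, 245],
    [0, 130, 270],
    [0, 135, 285],
    [0, 135, 285],
  ],
  rot=[
    [0, 0, 0],
    [0, 0, 0],
    [0, 0, 0],
    [0, 0, 0],
    [0, 0, 0],
    [0, 0, 0],
    [0, 0, 0],
    [0, 0, 0],
    [0, 0, 0],
    [0, 0, 0],
    [0, 0, 0],
    [0, 0, 0],
  ],
)

```text
time_s: 19.73
ee_pos: [526.1, -7.3, 193.7]
tool_rot: [1.212, 1.205, -1.218]
wrist_force: [-0.1, 0.0, -3.1]
gripper_width: 59.4
```

>>> send_rows(
  hand=[45, 45, 45, 45, 45, 45, 45, 45, 45, 45, 45, 45],
  slide=[
    [0, 2, 15],
    [0, 5, 42],
    [0, 8, 75],
    [0, 12, 109],
    [0, 16, 143],
    [0, 20, 177],
    [0, 24, 211],
    [0, 28, 245],
    [0, 31, 279],
    [0, 34, 308],
    [0, 36, 328],
    [0, 37, 338],
  ],
  rot=[
    [0, 0, 0],
    [0, 0, 0],
    [0, 0, 0],
    [0, 0, 0],
    [0, 0, 0],
    [0, 0, 0],
    [0, 0, 0],
    [0, 0, 0],
    [0, 0, 0],
    [0, 0, 0],
    [0, 0, 0],
    [0, 0, 0],
  ],
)

```text
time_s: 20.73
ee_pos: [561.5, -342.9, 193.4]
tool_rot: [1.211, 1.209, -1.215]
wrist_force: [0.2, -0.6, -2.3]
gripper_width: 59.4
```

>>> send_rows(
  hand=[45, 45, 45, 45],
  slide=[
    [0, 0, 0],
    [0, 0, 0],
    [0, 0, 0],
    [0, 0, 0],
  ],
  rot=[
    [0, 0, 0],
    [0, 0, 0],
    [0, 0, 0],
    [0, 0, 0],
  ],
)

```text
time_s: 21.07
ee_pos: [563.2, -337.0, 194.8]
tool_rot: [1.209, 1.213, -1.207]
wrist_force: [0.0, 0.0, -3.0]
gripper_width: 59.6
```

>>> send_rows(
  hand=[45, 45, 45, 45, 45, 45, 45, 45, 45, 45, 45, 45],
  slide=[
    [15, 0, 2],
    [35, 1, 2],
    [55, 1, 2],
    [75, 1, 2],
    [92, 1, 2],
    [107, 1, 2],
    [120, 1, 2],
    [129, 1, 2],
    [135, 1, 2],
    [138, 1, 2],
    [140, 1, 2],
    [140, 1, 2],
  ],
  rot=[
    [0, 0, 0],
    [0, 0, 0],
    [0, 0, 0],
    [0, 0, 0],
    [0, 0, 0],
    [0, 0, 0],
    [0, 0, 0],
    [0, 0, 0],
    [0, 0, 0],
    [0, 0, 0],
    [0, 0, 0],
    [0, 0, 0],
  ],
)

```text
time_s: 22.07
ee_pos: [564.2, -342.2, 55.5]
tool_rot: [1.21, 1.208, -1.21]
wrist_force: [-0.2, 0.3, -0.9]
gripper_width: 59.4
```

>>> send_rows(
  hand=[45, 45, 45],
  slide=[
    [0.5, 0, 0],
    [1, 0, 0],
    [1, 0, 0],
  ],
  rot=[
    [0, 0, 0],
    [0, 0, 0],
    [0, 0, 0],
  ],
)

```text
time_s: 22.32
ee_pos: [564.2, -342.3, 54.8]
tool_rot: [1.21, 1.208, -1.209]
wrist_force: [-0.2, -0.5, -1.5]
gripper_width: 59.8
```

>>> send_rows(
  hand=[45, 45, 45, 45],
  slide=[
    [0.7, 0, 0],
    [1.4, 0, 0],
    [1.8, 0, 0],
    [1.8, 0, 0],
  ],
  rot=[
    [0, 0, 0],
    [0, 0, 0],
    [0, 0, 0],
    [0, 0, 0],
  ],
)

```text
time_s: 22.65
ee_pos: [564.1, -342.3, 53.4]
tool_rot: [1.21, 1.208, -1.21]
wrist_force: [-2.0, 0.2, 4.4]
gripper_width: 59.2
```

>>> send_rows(
  hand=[65, 75, 85, 85, 85, 85, 85, 85, 85, 85, 85, 85],
  slide=[
    [0, 0, 0],
    [0, 0, 0],
    [0, 0, 0],
    [0, 0, 0],
    [-5, 0, 0],
    [-20, 0, 0],
    [-45, 0, 0],
    [-75, 0, 0],
    [-105, 0, 0],
    [-135, 0, 0],
    [-150, 0, 0],
    [-150, 0, 0],
  ],
  rot=[
    [0, 0, 0],
    [0, 0, 0],
    [0, 0, 0],
    [0, 0, 0],
    [0, 0, 0],
    [0, 0, 0],
    [0, 0, 0],
    [0, 0, 0],
    [0, 0, 0],
    [0, 0, 0],
    [0, 0, 0],
    [0, 0, 0],
  ],
)

```text
time_s: 23.65
ee_pos: [566.4, -343.8, 207.5]
tool_rot: [1.211, 1.2, -1.206]
wrist_force: [0.5, 0.0, 0.3]
gripper_width: 84.7
```

>>> send_rows(
  hand=[85, 85, 85, 85, 85, 85, 85, 85, 80, 75, 70, 65],
  slide=[
    [0, -3, -15],
    [0, -8, -42],
    [0, -15, -75],
    [0, -22, -109],
    [0, -28, -143],
    [0, -35, -177],
    [0, -41, -211],
    [0, -48, -245],
    [0, -54, -279],
    [0, -60, -308],
    [0, -63, -325],
    [0, -63, -325],
  ],
  rot=[
    [0, 0, 0],
    [0, 0, 0],
    [0, 0, 0],
    [0, 0, 0],
    [0, 0, 0],
    [0, 0, 0],
    [0, 0, 0],
    [0, 0, 0],
    [0, 0, 0],
    [0, 0, 0],
    [0, 0, 0],
    [0, 0, 0],
  ],
)

```text
time_s: 24.65
ee_pos: [498.0, -11.0, 200.8]
tool_rot: [1.203, 1.219, -1.206]
wrist_force: [0.6, 0.7, 0.3]
gripper_width: 64.8
```

Run:
```python
from h import *
c=cap('top'); P=cloud(c)
for n,(v0,v1,u0,u1),lo,hi in [('candle',(165,225,420,485),80,110),('neck',(215,265,224,274),110,135)]:
    q=P[v0:v1,u0:u1].reshape(-1,3); q=q[(q[:,2]>lo)&(q[:,2]<hi)]
    if len(q): print(n,len(q),np.percentile(q,[3,97],axis=0).round())
s=env.state();print(s['ee_pos'],s['wrist_force'])
```

```text
candle 339 [[ 536. -371.   80.]
 [ 592. -313.   94.]]
neck 91 [[454. 143. 111.]
 [480. 170. 123.]]
[498.76647305 -13.74061118 201.0023546 ] [ 0.11093662  0.04229626 -0.72660939]
```

>>> send_rows(
  hand=[65, 65, 65, 65, 65, 65, 65, 65, 65, 65, 65, 65],
  slide=[
    [0, -4, -20],
    [0, -10, -50],
    [0, -16, -80],
    [0, -22, -110],
    [0, -28, -140],
    [0, -32, -162],
    [0, -33, -172],
    [0, -33, -172],
    [0, -33, -172],
    [0, -33, -172],
    [0, -33, -172],
    [0, -33, -172],
  ],
  rot=[
    [0, 0, 0],
    [0, 0, 0],
    [0, 0, 0],
    [0, 0, 0],
    [0, 0, 0],
    [0, 0, 0],
    [0, 0, 0],
    [0, 0, 0],
    [0, 0, 0],
    [0, 0, 0],
    [0, 0, 0],
    [0, 0, 0],
  ],
)

```text
time_s: 25.7
ee_pos: [468.6, 153.1, 202.4]
tool_rot: [1.212, 1.207, -1.213]
wrist_force: [-0.3, -0.7, -0.2]
gripper_width: 64.8
```

>>> send_rows(
  hand=[65, 65, 65, 65, 65, 65, 65, 65, 65, 65, 65, 65],
  slide=[
    [0, -1.5, -3],
    [15, -1.5, -3],
    [33, -1.5, -3],
    [51, -1.5, -3],
    [68, -1.5, -3],
    [83, -1.5, -3],
    [96, -1.5, -3],
    [107, -1.5, -3],
    [115, -1.5, -3],
    [119, -1.5, -3],
    [119, -1.5, -3],
    [119, -1.5, -3],
  ],
  rot=[
    [0, 0, 0],
    [0, 0, 0],
    [0, 0, 0],
    [0, 0, 0],
    [0, 0, 0],
    [0, 0, 0],
    [0, 0, 0],
    [0, 0, 0],
    [0, 0, 0],
    [0, 0, 0],
    [0, 0, 0],
    [0, 0, 0],
  ],
)

```text
time_s: 26.7
ee_pos: [467.0, 158.0, 83.7]
tool_rot: [1.21, 1.209, -1.21]
wrist_force: [0.6, -0.0, 0.3]
gripper_width: 64.8
```

Run:
```python
from h import *
c=cap('scene'); I=c['image'][150:270,220:380]; cv2.imwrite('pics/s5.png',cv2.convertScaleAbs(cv2.resize(I,None,fx=5,fy=5)[:,:,::-1],alpha=1.6))
s=env.state();print(s['ee_pos'],s['wrist_force'])
```

```text
[467.18449782 158.10226881  83.93709022] [-0.57142175  1.24367122  0.06175874]
```

View pics/s5.png

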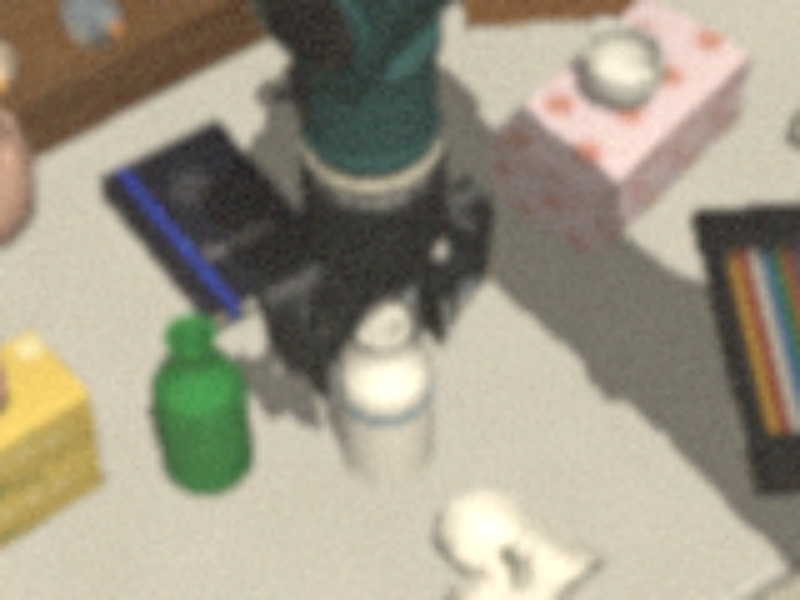

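The vase neck (385,325) sits between the open fingers, and the pot stands on the lilac box (620,65). Closing.

>>> send_rows(
  hand=[65, 60, 50, 40, 30, 20, 10, 10, 10, 10, 10, 10],
  slide=[
    [0, 0, 2],
    [0, 0, 2],
    [0, 0, 2],
    [0, 0, 2],
    [0, 0, 2],
    [0, 0, 2],
    [0, 0, 2],
    [0, 0, 2],
    [0, 0, 2],
    [0, 0, 2],
    [0, 0, 2],
    [0, 0, 2],
  ],
  rot=[
    [0, 0, 0],
    [0, 0, 0],
    [0, 0, 0],
    [0, 0, 0],
    [0, 0, 0],
    [0, 0, 0],
    [0, 0, 0],
    [0, 0, 0],
    [0, 0, 0],
    [0, 0, 0],
    [0, 0, 0],
    [0, 0, 0],
  ],
)

```text
time_s: 27.75
ee_pos: [467.0, 156.0, 84.4]
tool_rot: [1.21, 1.209, -1.209]
wrist_force: [-0.9, 0.2, 8.0]
gripper_width: 36.6
```

>>> send_rows(
  hand=[10, 10, 10, 10, 10, 10, 10, 10, 10, 10, 10, 10],
  slide=[
    [-2, 0, 0],
    [-8, 0, 0],
    [-18, 0, 0],
    [-32, 0, 0],
    [-50, 0, 0],
    [-70, 0, 0],
    [-90, 0, 0],
    [-107, 0, 0],
    [-120, 0, 0],
    [-120, 0, 0],
    [-120, 0, 0],
    [-120, 0, 0],
  ],
  rot=[
    [0, 0, 0],
    [0, 0, 0],
    [0, 0, 0],
    [0, 0, 0],
    [0, 0, 0],
    [0, 0, 0],
    [0, 0, 0],
    [0, 0, 0],
    [0, 0, 0],
    [0, 0, 0],
    [0, 0, 0],
    [0, 0, 0],
  ],
)

```text
time_s: 28.75
ee_pos: [466.1, 155.8, 203.1]
tool_rot: [1.209, 1.209, -1.211]
wrist_force: [-0.1, -0.5, -1.7]
gripper_width: 36.3
```

Run:
```python
from h import *
c=cap('scene'); I=c['image'][110:260,220:420]; cv2.imwrite('pics/s6.png',cv2.convertScaleAbs(cv2.resize(I,None,fx=4,fy=4)[:,:,::-1],alpha=1.6))
s=env.state();print(s['ee_pos'],s['wrist_force'])
```

```text
[465.85718385 155.70807304 202.7094333 ] [ 0.46947618  0.22428652 -1.22544518]
```

View pics/s6.png

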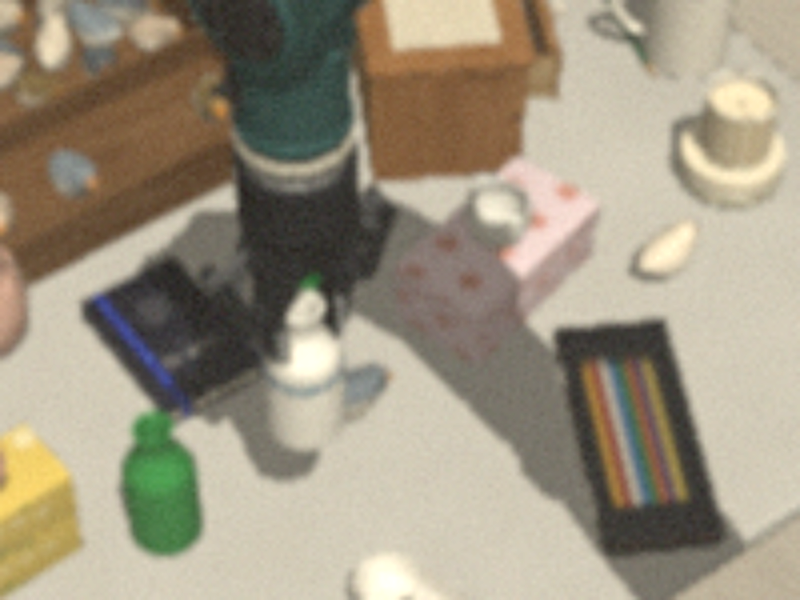

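The vase hangs upright at (305,375) just clear of the table, and the candle sits on the tin (735,120). The opening is 36 mm, so the grip is partly on the shoulder and I'll move gently.

>>> send_rows(
  hand=[10, 10, 10, 10, 10, 10, 10, 10, 10, 10, 10, 10],
  slide=[
    [0, 6, 0],
    [0, 18, 0],
    [0, 36, 1],
    [0, 56, 1],
    [0, 78, 2],
    [0, 100, 2],
    [0, 122, 3],
    [0, 144, 3],
    [0, 164, 4],
    [0, 182, 4],
    [0, 196, 5],
    [0, 205, 5],
  ],
  rot=[
    [0, 0, 0],
    [0, 0, 0],
    [0, 0, 0],
    [0, 0, 0],
    [0, 0, 0],
    [0, 0, 0],
    [0, 0, 0],
    [0, 0, 0],
    [0, 0, 0],
    [0, 0, 0],
    [0, 0, 0],
    [0, 0, 0],
  ],
)

```text
time_s: 29.8
ee_pos: [674.6, 149.9, 202.4]
tool_rot: [1.21, 1.207, -1.21]
wrist_force: [-0.2, -0.5, -1.7]
gripper_width: 36.5
```

>>> send_rows(
  hand=[10, 10, 10, 10],
  slide=[
    [0, 0, 0],
    [0, 0, 0],
    [0, 0, 0],
    [0, 0, 0],
  ],
  rot=[
    [0, 0, 0],
    [0, 0, 0],
    [0, 0, 0],
    [0, 0, 0],
  ],
)

```text
time_s: 30.13
ee_pos: [670.6, 151.1, 203.2]
tool_rot: [1.209, 1.21, -1.211]
wrist_force: [-1.1, 0.5, -2.0]
gripper_width: 36.0
```

Run:
```python
from h import *
c=cap('scene'); I=c['image'][110:230,190:350]; cv2.imwrite('pics/s7.png',cv2.convertScaleAbs(cv2.resize(I,None,fx=5,fy=5)[:,:,::-1],alpha=1.6))
s=env.state();print(s['ee_pos'],s['wrist_force'])
```

```text
[670.76527665 151.04440435 203.40598953] [-0.042125   -0.16326587 -2.25135814]
```

View pics/s7.png

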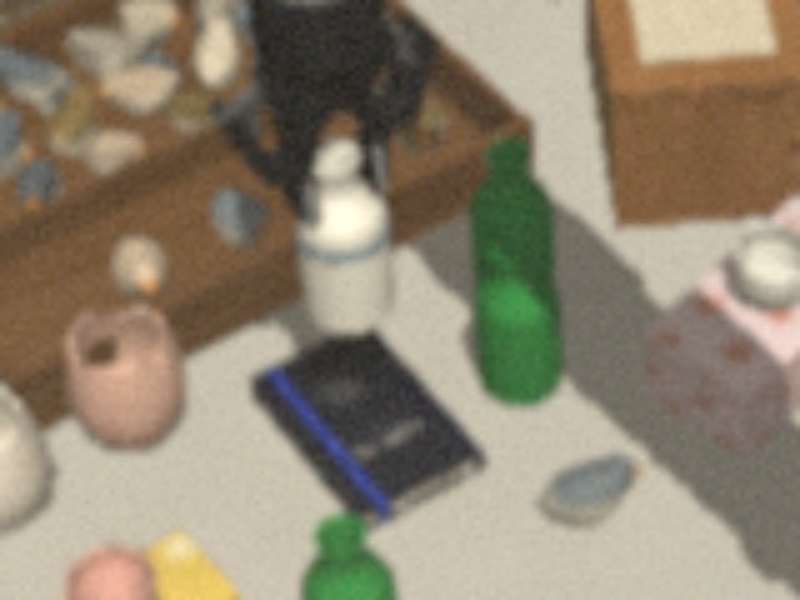

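The vase is upright at (345,260) above the notebook. Lowering it.

>>> send_rows(
  hand=[10, 10, 10, 10, 10, 10, 10, 10, 10, 10, 10, 10],
  slide=[
    [5, 0, 0],
    [15, 0, 0],
    [28, 0, 0],
    [42, 0, 0],
    [56, 0, 0],
    [68, 0, 0],
    [79, 0, 0],
    [88, 0, 0],
    [94, 0, 0],
    [98, 0, 0],
    [99, 0, 0],
    [99, 0, 0],
  ],
  rot=[
    [0, 0, 0],
    [0, 0, 0],
    [0, 0, 0],
    [0, 0, 0],
    [0, 0, 0],
    [0, 0, 0],
    [0, 0, 0],
    [0, 0, 0],
    [0, 0, 0],
    [0, 0, 0],
    [0, 0, 0],
    [0, 0, 0],
  ],
)

```text
time_s: 31.18
ee_pos: [672.0, 150.9, 104.5]
tool_rot: [1.21, 1.209, -1.21]
wrist_force: [-0.3, 0.5, -1.1]
gripper_width: 36.2
```

>>> send_rows(
  hand=[10, 10, 10, 10],
  slide=[
    [0.7, 0, 0],
    [1.4, 0, 0],
    [1.6, 0, 0],
    [1.6, 0, 0],
  ],
  rot=[
    [0, 0, 0],
    [0, 0, 0],
    [0, 0, 0],
    [0, 0, 0],
  ],
)

```text
time_s: 31.52
ee_pos: [672.0, 150.9, 103.3]
tool_rot: [1.21, 1.208, -1.209]
wrist_force: [-0.3, -0.7, -1.8]
gripper_width: 36.2
```

>>> send_rows(
  hand=[10, 10, 10, 10],
  slide=[
    [0.6, 0, 0],
    [1.2, 0, 0],
    [1.6, 0, 0],
    [1.6, 0, 0],
  ],
  rot=[
    [0, 0, 0],
    [0, 0, 0],
    [0, 0, 0],
    [0, 0, 0],
  ],
)

```text
time_s: 31.85
ee_pos: [671.7, 150.8, 101.2]
tool_rot: [1.21, 1.209, -1.21]
wrist_force: [-0.4, 0.1, -2.3]
gripper_width: 36.0
```

>>> send_rows(
  hand=[10, 10, 10, 10],
  slide=[
    [0.6, 0, 0],
    [1.2, 0, 0],
    [1.2, 0, 0],
    [1.2, 0, 0],
  ],
  rot=[
    [0, 0, 0],
    [0, 0, 0],
    [0, 0, 0],
    [0, 0, 0],
  ],
)

```text
time_s: 32.18
ee_pos: [672.1, 150.9, 101.0]
tool_rot: [1.21, 1.208, -1.209]
wrist_force: [-2.5, -0.6, 6.4]
gripper_width: 36.0
```

Contact with the notebook. Releasing.

>>> send_rows(
  hand=[40, 45, 50, 55, 65, 65, 65, 65, 65, 65, 65, 65],
  slide=[
    [0, 0, 0],
    [0, 0, 0],
    [0, 0, 0],
    [0, 0, 0],
    [0, 0, 0],
    [0, 0, 0],
    [-10, 0, 0],
    [-30, 0, 0],
    [-60, 0, 0],
    [-90, 0, 0],
    [-110, 0, 0],
    [-110, 0, 0],
  ],
  rot=[
    [0, 0, 0],
    [0, 0, 0],
    [0, 0, 0],
    [0, 0, 0],
    [0, 0, 0],
    [0, 0, 0],
    [0, 0, 0],
    [0, 0, 0],
    [0, 0, 0],
    [0, 0, 0],
    [0, 0, 0],
    [0, 0, 0],
  ],
)

```text
time_s: 33.18
ee_pos: [675.5, 151.4, 216.6]
tool_rot: [1.217, 1.203, -1.201]
wrist_force: [0.4, 0.9, 0.8]
gripper_width: 65.0
```

>>> send_rows(
  hand=[65, 65, 65, 65, 65, 65, 65, 65, 65, 65, 65, 65],
  slide=[
    [-20, 0, 10],
    [-40, 0, 30],
    [-40, -10, 55],
    [-40, -20, 85],
    [-40, -30, 115],
    [-40, -35, 145],
    [-40, -40, 175],
    [-40, -45, 200],
    [-40, -50, 220],
    [-40, -50, 230],
    [-40, -50, 230],
    [-40, -50, 230],
  ],
  rot=[
    [0, 0, 0],
    [0, 0, 0],
    [0, 0, 0],
    [0, 0, 0],
    [0, 0, 0],
    [0, 0, 0],
    [0, 0, 0],
    [0, 0, 0],
    [0, 0, 0],
    [0, 0, 0],
    [0, 0, 0],
    [0, 0, 0],
  ],
)

```text
time_s: 34.18
ee_pos: [621.9, -78.4, 250.1]
tool_rot: [1.211, 1.209, -1.209]
wrist_force: [-0.6, 0.8, 0.6]
gripper_width: 65.1
```

Run:
```python
from h import *
c=cap('top'); P=cloud(c)
for n,(v0,v1,u0,u1),lo,hi in [('egg',(180,225,125,190),105,130),('candle',(165,225,420,485),78,110),('vase',(120,200,215,285),70,150),('neck',(120,200,215,285),127,150),('bbird',(190,232,266,308),15,60),('pbird',(198,240,384,426),15,60)]:
    q=P[v0:v1,u0:u1].reshape(-1,3); q=q[(q[:,2]>lo)&(q[:,2]<hi)]
    if len(q): print(n,len(q),np.percentile(q,[3,97],axis=0).round().tolist())
c=cap('scene'); cv2.imwrite('pics/s8.png',cv2.convertScaleAbs(cv2.resize(c['image'][120:300,170:450],None,fx=2.8,fy=2.8)[:,:,::-1],alpha=1.6))
print(env.state()['ee_pos'])
```

```text
egg 233 [[544.0, 343.0, 105.0], [589.0, 392.0, 123.0]]
candle 498 [[538.0, -371.0, 78.0], [591.0, -313.0, 94.0]]
vase 455 [[648.0, 126.0, 78.0], [694.0, 173.0, 138.0]]
neck 80 [[660.0, 138.0, 129.0], [686.0, 165.0, 139.0]]
bbird 261 [[520.0, 47.0, 25.0], [552.0, 96.0, 45.0]]
[622.17954775 -76.53288091 249.9614275 ]
```

View pics/s8.png

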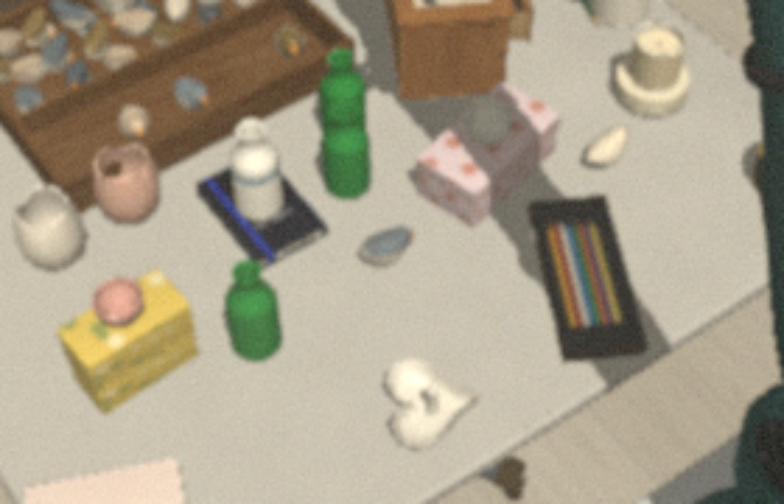

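All four wares stand on their stands, at pot (490,115), candle (655,55), vase (257,175) and egg cup (118,300). Both birds (385,245) and (607,147) are standing. Handing in.

```bash
python3 -c "
from bench import env,workorder
print(abs(env.state()['qvel']).max()); print(workorder.close_job())"
```

```text
0.0084955943138415
the job is handed in; nothing more can be done
None
```

All four wares are on their stands and the job was handed in at about 34 s of the 122 s allowed. The hand-in reports no verdict, so the result rests on my own checks below.

| Ware | Stand | Last measured offset from the stand's middle |
|---|---|---|
| Egg cup | Yellow box | about 2 mm |
| Speckled pot | Lilac box | about 3 mm |
| Candle | Tin | about 2 mm |
| Bud vase | Notebook | about 1 mm |

- **Measurements:** Offsets come from top-camera depth, with the camera calibration good to about 2 mm. The pot's figure was taken just after it was placed. At the end the arm hid it from above, but it was visible on its stand in the scene view.
- **Upright:** All four looked upright in the last picture, and their top heights fit standing flat on their stands.
- **Birds:** The blue bird's measured position had not changed. The arm hid the pale bird from the top camera at the end, but the scene view shows it standing in the same place.
- **Robot:** The gripper was open and clear of everything. The highest contact force I saw was about 9 N.
- **Off plan:** The first approach fell 12 mm short in y and I corrected it before gripping. The vase was held at 36 mm opening, partly on its shoulder rather than the 26 mm neck, but it stayed upright.

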